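# Change the bench supply over from mains to generator

### The job

Change the workshop bench over from mains to the standby generator: put the loose red-gripped handle on the supply box's keyed spindle, turning it until it finds the key and drops fully home, with the switch still on the green mains mark. Then turn the switch by the handle to off (black mark), wait there two full seconds so that the machines run down, and turn it on to its stop at the orange generator mark. Leave the handle on the spindle, let go of it, and leave everything else on the bench where it is.

Things in the scene. Friction and masses are not known exactly. Their poses are not given: they have to be found in the camera images.
- handle_hub (a point): loose switch handle, 149 mm long, 0.38 kg, flat on the bench left or right of the supply box. Point: centre of its dark steel hub, half-way up. Hub: 40 mm high, 48 mm wide across y (flat sides, to grip), -24 to +30 mm along x. A 21 mm square socket runs right through it, top to bottom, with a keyway 9.4 mm wide towards +x, to 24 mm from the axis. x points from the hub along the red grip, z up.
- handle_grip (a point): centre of the handle's red plastic grip, 78 mm long along x, 26 mm wide, 24 mm high (axes as handle_hub): 85 mm along x from the hub's axis and 7 mm higher than handle_hub. The handle's tip is 125 mm from the hub's axis. Once on the spindle the grip hangs 15 mm clear above the collar's level, 18 mm above the panel.
- handle_foot (a point): centre of the underside of the handle's hub, 20 mm below handle_hub (same axes). Fully home on the spindle this point lies at spindle_foot, with x of both pointing the same way (grip over the key); 6 mm of spindle then shows above the hub. A misaligned hub rests on top of the key, 22 mm too high. Key and keyway have about 0.13 rad of play either way.
- spindle_foot (a point): foot of the upright steel spindle on the supply box: on its axis, at the top of its 3 mm collar, 113 mm above the bench. Spindle: round, 18 mm diameter, 46 mm high above this point, top 6 mm tapered. One yellow key, 7 mm wide, reaches 22 mm out from the axis and stands from here to 22 mm up. x points along the key and turns with the spindle, z up.
- spindle (a joint): switch angle (rad), anticlockwise positive seen from above: +0.785 (stop) mains, green mark; 0 off, black mark, key pointing along the box's x; -0.785 (stop) generator, orange mark. Starts on mains. It clicks: a sprung detent pulls it to off when within about 0.39 rad of off, and onto the stop beyond that; moving it takes up to about 0.45 N m (5 to 6 N at the red grip).
- supply_box: grey supply box, fixed, 260 x 220 mm, level top panel 110 mm above the bench; origin under its centre. Its x points from the spindle side (spindle 60 mm from the centre towards -x) to the side with blue sockets. On the panel: lamps 11 mm high, 42 mm nearer to -x than the spindle and 66 mm either side of it; a clear window 8 mm high at the far end, 157 to 185 mm from the spindle towards +x.
- mallet_mid (a point): wooden mallet lying on the other side of the box from the handle, 250 mm long, 68 mm high, head 115 mm wide; bystander. Point at mid length.
- tape_roll: roll of masking tape lying flat, 104 mm diameter, 30 mm high; bystander.
- carton: white carton 70 x 90 x 75 mm high; bystander.
- tub: pale plastic tub 130 x 100 x 50 mm high; bystander.
- screwdriver: orange screwdriver, 200 mm long, lying; bystander.
- offcut: brown wooden offcut 120 x 60 x 40 mm high; bystander.
There are look-alikes about, which are no part of the job. What is shaped like the part that bears handle_hub but pink is not meant.

How it is judged:
By the outcome, as a careful person would: the job done as asked, in the order asked, and still so for the second after the job is handed in, with the robot touching nothing.
It also fails if it takes over 64 s, if anything falls off the work surface, if the arm or the gripper's body presses on something with over 40 N, if the wrist force passes 120 N, or if a joint passes its speed limit or range.

### The arm

A 6-joint arm with a two-finger parallel gripper is mounted at the origin on the work surface. World frame = base frame: x ahead of the robot, y to its left, z up, the work surface at z = 0. Lengths are in mm, angles in rad, forces in N, time in s.
With the tool pointing down it reaches from about 250 to 725 mm from the base axis. Payload 9.7 kg.
Tool frame: the origin (TCP) lies at the very end of the fingers, on their centre line; the grasp point (between the pads) lies manip.pinch_z behind it (manip.pinch_z is the distance from the TCP to the grasp point, in mm); z points along the fingers, y is the direction in which the jaws open and shut (so a half turn about z gives the same grasp; the last joint's range is limited). The gripper opens to 85 mm and grips with 20 to 120 N. Pads are 22 mm wide; open, the fingers measure 114 mm over their backs; the gripper's body (76 mm by 85 mm) begins 54 mm behind the grasp point. The pads swing forward as they close: fully open they stand 13 mm farther back than shut.
Start: joints at [-1.319, 0.087, 0.176, 1.66, 0, 1.571], TCP at [137.028, -532.654, 197.984] pointing down, gripper open.
Joint ranges: [-3.13, 3.13], [-0.85, 1.81], [-1.15, 1.24], [-2.2, 2.28], [-1.44, 1.52], [-3.14, 3.14]. Speed limits (rad/s): [2.22, 2.22, 2.57, 3.14, 3.14, 3.14].

### API

Orientations are given as a unit quaternion [x, y, z, w].
In Python, from bench import manip gives the robot as it stands. The module is installed in compiled form; this text tells all that it offers.
- The arm moves only by the tool carry_out, never from a script. Its argument "motion" is a list of rows, each a list of 3 entries, a list of its own where there are three numbers: the turn, a rotation vector about the world's x, y, z in degrees, then the shift along the world's x, y, z in units of 25 mm (1.0 is 25 mm), then the finger opening in mm, from 0 to 85.4. A call has exactly 10 rows; each row is the pose to reach, as a shift and turn from the pose commanded when the call began; what a row does not reach only later rows make up. A row lasts 1/12 s, in which the tool goes at most 41.7 mm and 7.16 degrees, less where a joint would pass 70% of its speed; a pose out of reach is approached as far as the arm can. A call with a gripper value outside its range is refused whole. The fingers move at their own pace and stop on an object; the grip force is fixed at half the most. Time passes only in rows, so rows that repeat a pose let the fingers close, or fill a call up. It gives the time, the measured TCP pose, the force and the opening at its end, in the units of the state.
- manip.state(): the state, without advancing time (a new reading comes with each control period).
- manip.capture(name): name is "side" or "top" or "wrist"; returns the picture (480x640x3 uint8, red, green, blue); there is no depth.
- manip.camera_model(name): a dict with "fx", "fy", "cx", "cy" (pixels), "R" (3x3) and "t" (3): a world point X has camera coordinates R X + t. Camera axes: x right, y down, z forward; pixel columns grow to the right and rows downward; lengths in mm; the calibration is good to about 2 mm. A picture is of the moment at which its call begins: read the wrist's pose just before it. camera_model takes no time and is no camera call; for the wrist camera it gives the pose at the moment of the call.
- manip.close_job(): hands the job in, once; it reports no verdict.
The state is a dict: "t": time; "joints": joint angles; "qvel": joint speeds; "joint_torque": joint torques, N m; "tool_pos": TCP position; "ee_rot": TCP orientation; "ft_force": force on the tool from outside, world axes, zero at the start; "wrist_torque": the same for the moment, N m; "finger_gap": finger opening in mm.
Only numpy, scipy, OpenCV 4.12 (cv2) and the standard library are available. Lean on these libraries where they do the work, as an engineer would, in place of code of your own. Each camera call takes 0.05 s, during which the arm holds its last target. There are 200 camera calls.

## Working session

There is one attempt and no reset: what is moved stays moved. The work goes in short steps, Python scripts to look and compute and a tool call to move; the robot and the scene stay as the last step left them, time stands still between calls to the robot, and variables do not carry over. Pictures are saved under pics/ and viewed, about 8 in all and at most 12, crops included, and the job is handed in when it is done.

Besides the shell and the picture viewer there is one more tool, called after "Call:" as name([rows], argument=value, ...), one row to a line, values as JSON. carry_out: Moves the arm, as the interface text tells. Its arguments: {"type":"object","properties":{"motion":{"type":"array"}},"required":["motion"]}

```bash
mkdir -p pics
python3 - <<'E'
from bench import manip
import cv2,numpy as np
s=manip.state();print(s['t'],s['tool_pos'],s['ee_rot'],s['finger_gap'],manip.pinch_z)
for n in ["top","side"]:
    im=manip.capture(n);cv2.imwrite(f"pics/{n}0.png",im[:,:,::-1])
    m=manip.camera_model(n);R=np.array(m['R']);print(n,m['fx'],m['cx'],m['cy'],(-R.T@np.array(m['t'])).round(),R.round(3).tolist())
E
```

```text
0.0 [ 136.95695738 -532.3906706   197.27384365] [ 9.92088518e-01  1.25538556e-01 -6.93275225e-05 -6.62245758e-04] 85.35744746382385 18.700000000000003
top 438.57907603631344 312.55303204592974 241.93125415483675 [ 306.   54. 1310.] [[0.029, -1.0, -0.01], [-0.984, -0.027, -0.175], [0.175, 0.015, -0.985]]
side 589.5817054484012 319.2948790878153 242.46753305152285 [-156.  943.  838.] [[-0.8, -0.6, 0.013], [-0.344, 0.441, -0.829], [0.492, -0.667, -0.559]]
```

View pics/top0.png

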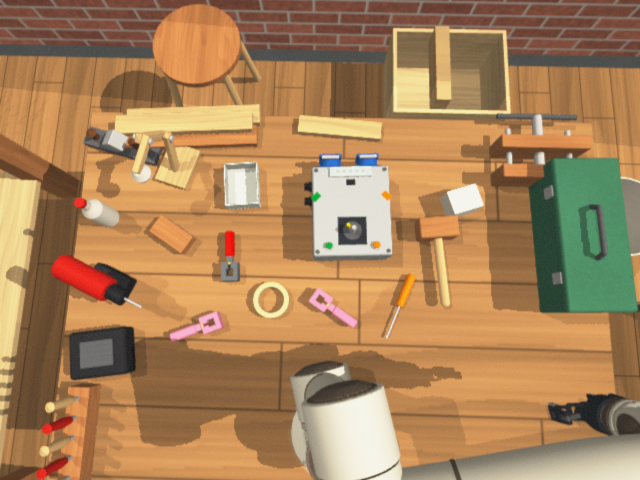

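View pics/side0.png

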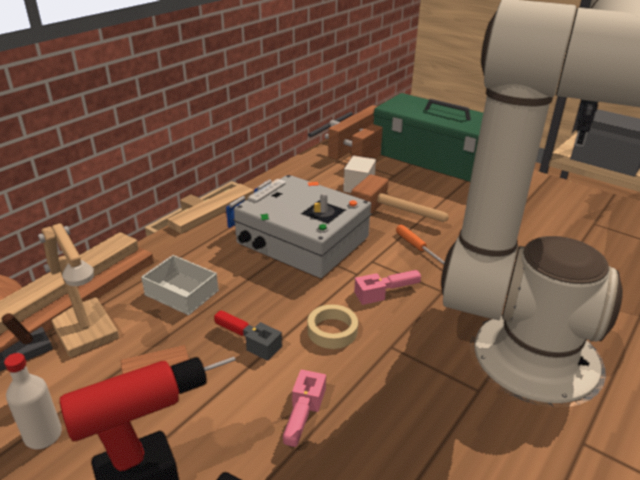

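The top view shows dark hub with red grip at (230,270)/(230,243). Things that could be mistaken for it: pink handles at (325,300) and (197,326), red drill (85,275), red-handled tools (55,425). The choice by description is the red/dark one at (230,257). Box at (352,213), spindle at about (352,230).

```bash
cat > h.py <<'E'
from bench import manip
import cv2,numpy as np
def model(n):
    m=manip.camera_model(n);return m['fx'],m['fy'],m['cx'],m['cy'],np.array(m['R']),np.array(m['t'])
def ray(m,u,v,z):
    fx,fy,cx,cy,R,t=m;d=R.T@np.array([(u-cx)/fx,(v-cy)/fy,1]);c=-R.T@t
    return c+d*(z-c[2])/d[2]
def rect(im,m,z,x0,x1,y0,y1,s):
    """resample picture onto plane z: px = s per mm, up=+x, left=+y"""
    w=np.array([[x1,y1],[x1,y0],[x0,y0],[x0,y1]],float)
    fx,fy,cx,cy,R,t=m;p=[]
    for x,y in w:
        c=R@np.array([x,y,z])+t;p.append([fx*c[0]/c[2]+cx,fy*c[1]/c[2]+cy])
    W,H=int((y1-y0)*s),int((x1-x0)*s)
    A=cv2.getPerspectiveTransform(np.float32(p),np.float32([[0,0],[W,0],[W,H],[0,H]]))
    return cv2.warpPerspective(im,A,(W,H),flags=cv2.INTER_CUBIC)
E
python3 - <<'E'
from h import *
top=cv2.imread('pics/top0.png');m=model('top')
hsv=cv2.cvtColor(top,cv2.COLOR_BGR2HSV)
red=((hsv[...,0]<6)|(hsv[...,0]>174))&(hsv[...,1]>180)&(hsv[...,2]>90)
red[:220]=0;red[290:]=0;red[:,:205]=0;red[:,255:]=0
ys,xs=np.nonzero(red);print('grip px',xs.mean(),ys.mean(),len(xs),ray(m,xs.mean(),ys.mean(),38))
dark=(hsv[...,2]<110)&(hsv[...,1]<110);dark[:255]=0;dark[290:]=0;dark[:,:212]=0;dark[:,248:]=0
ys,xs=np.nonzero(dark);print('hub px',xs.mean(),ys.mean(),len(xs),ray(m,xs.mean(),ys.mean(),38))
a=cv2.resize(top[220:300,190:270],None,fx=5,fy=5,interpolation=2)
b=cv2.resize(top[150:270,300:400],None,fx=4,fy=4,interpolation=2)[:, :400]
o=np.zeros((480,800,3),np.uint8);o[:400,:400]=a;o[:480,400:]=b
cv2.imwrite('pics/crop1.png',o)
E
```

```text
grip px 229.27391304347827 243.4913043478261 230 [520.27487823 318.61363119  38.        ]
hub px 232.35211267605635 271.9154929577465 71 [436.49144513 304.40839632  38.        ]
```

View pics/crop1.png

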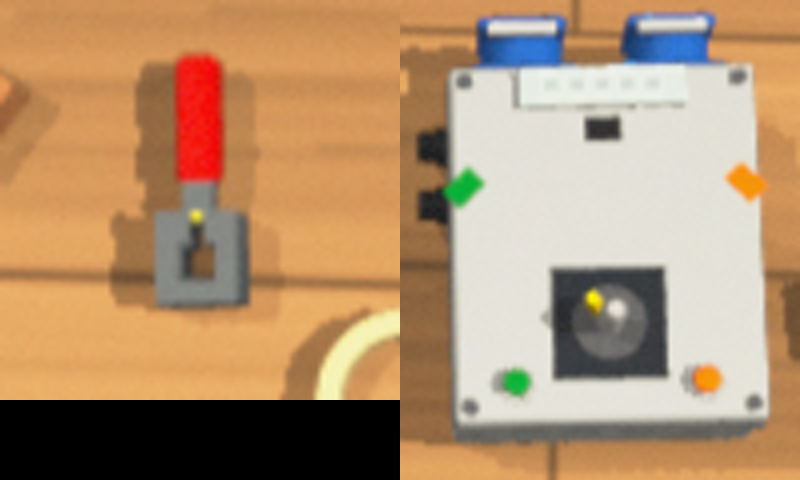

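Run:
```python
from h import *
m=model('top')
print('hub',ray(m,230,272,40),'grip',ray(m,229.3,243.4,39),'spindle tip',ray(m,353.4,227,158))
L=[ray(m,400-100+(x-400+.5)/4-.5,150+(y+.5)/4-.5,121) for x,y in[(517,381),(707,378)]];print(L)
f,_,cx,cy,R,t=model('wrist');s=manip.state();c=-R.T@t
from scipy.spatial.transform import Rotation as Ro
T=Ro.from_quat(s['ee_rot']).as_matrix()
print('wrist f',f,cx,cy,'cam in tool',T.T@(c-s['tool_pos']),'axes in tool\n',(R@T).round(3),T.round(3))
```

```text
hub [435.85004342 310.85861955  40.        ] grip [520.38131353 318.34558689  39.        ] spindle tip [553.89185767 -37.0057858  158.        ]
[array([509.83639852,  26.79928081, 121.        ]), array([ 515.44988086, -103.57474096,  121.        ])]
wrist f 428.95289012725055 317.8296930058682 237.10993423969154 cam in tool [  71.71218507    0.84653785 -174.39198547] axes in tool
 [[-0.001  1.    -0.001]
 [-0.958 -0.001 -0.286]
 [-0.286  0.001  0.958]] [[ 0.968  0.249 -0.   ]
 [ 0.249 -0.968  0.001]
 [-0.    -0.001 -1.   ]]
```

Call:
carry_out([
  [[0, 0, -1], [0.5, 1, 1.5], 85],
  [[0, 0, -2], [1, 2.2, 3], 85],
  [[0, 0, -3], [1.5, 3.8, 4], 85],
  [[0, 0, -4], [2, 5.4, 4], 85],
  [[0, 0, -5], [2.5, 7, 4], 85],
  [[0, 0, -6], [3, 8.5, 4], 85],
  [[0, 0, -7], [3.5, 10, 4], 85],
  [[0, 0, -8], [4, 11.5, 4], 85],
  [[0, 0, -9], [4.5, 13, 4], 85],
  [[0, 0, -9], [5, 14.5, 4], 85],
])

```text
t: 0.93
tool_pos: [259.6, -174.7, 297.9]
ee_rot: [0.999, 0.046, 0.0, 0.0]
ft_force: [0.4, -0.0, 0.2]
finger_gap: 85.0
```

Call:
carry_out([
  [[0, 0, 0], [0.5, 1.5, 0], 85],
  [[0, 0, 0], [1, 3, 0], 85],
  [[0, 0, 0], [1.5, 4.5, 0], 85],
  [[0, 0, 0], [2, 6, 0], 85],
  [[0, 0, 0], [2.5, 7.5, 0], 85],
  [[0, 0, 0], [3, 9, 0], 85],
  [[0, 0, 0], [3.5, 10.5, 0], 85],
  [[0, 0, 0], [4, 12, 0], 85],
  [[0, 0, 0], [4.6, 13.5, 0], 85],
  [[0, 0, 0], [5.2, 15, 0], 85],
])

```text
t: 1.77
tool_pos: [382.2, 63.1, 297.7]
ee_rot: [0.997, 0.07, -0.002, -0.015]
ft_force: [-0.5, 0.4, 0.5]
finger_gap: 84.8
```

Run:
```python
from h import *
s=manip.state();print(s['t'],np.round(s['joints'],3),np.round(s['qvel'],2),s['tool_pos'],s['ee_rot'])
```

```text
1.7667 [ 0.139 -0.23   0.077  1.879  0.03   3.141] [ 0.02  0.3   0.24 -0.06  0.01 -0.  ] [382.17714523  63.09097757 297.68436486] [ 0.9974446   0.06982799 -0.00171431 -0.01501246]
```

Call:
carry_out([
  [[0, 0, 7], [0.4, 1, 0], 85],
  [[0, 0, 14], [0.8, 2, 0], 85],
  [[0, 0, 21], [1.2, 3, 0], 85],
  [[0, 0, 28], [1.5, 4, 0], 85],
  [[0, 0, 35], [1.8, 5, 0], 85],
  [[0, 0, 42], [2, 6, 0], 85],
  [[0, 0, 49], [2.1, 7, 0], 85],
  [[0, 0, 56], [2.1, 8, 0], 85],
  [[0, 0, 63], [2.1, 9, 0], 85],
  [[0, 0, 70], [2.1, 9.9, 0], 85],
])

```text
t: 2.6
tool_pos: [434.1, 311.3, 297.4]
ee_rot: [0.775, 0.631, -0.01, -0.012]
ft_force: [0.6, -0.5, 0.2]
finger_gap: 85.3
```

Call:
carry_out([
  [[0, 0, 7], [0, 0, -0.5], 85],
  [[0, 0, 14], [0, 0, -1], 85],
  [[0, 0, 21], [0, 0, -1.5], 85],
  [[0, 0, 28], [0, 0, -2], 85],
  [[0, 0, 35], [0, 0, -2.5], 85],
  [[0, 0, 42], [0, 0, -3], 85],
  [[0, 0, 49], [0, 0, -3.5], 85],
  [[0, 0, 56], [0, 0, -4], 85],
  [[0, 0, 63], [0, 0, -4.5], 85],
  [[0, 0, 70], [0, 0, -5], 85],
])

```text
t: 3.43
tool_pos: [434.1, 309.8, 172.0]
ee_rot: [0.273, 0.962, -0.015, -0.004]
ft_force: [-0.7, -0.2, -0.5]
finger_gap: 84.9
```

```bash
cat >> h.py <<'E'
from scipy.spatial.transform import Rotation as Ro
def plan(yaw_deg,pos):
    """turn (deg) and shift (units) from the measured pose to a tool-down pose with tool x at yaw"""
    s=manip.state();R0=Ro.from_quat(s['ee_rot'])
    y=np.radians(yaw_deg)
    G=Ro.from_matrix(np.array([[np.cos(y),np.sin(y),0],[np.sin(y),-np.cos(y),0],[0,0,-1]]))
    print('t',s['t'],'turn',(G*R0.inv()).as_rotvec(degrees=True).round(2),'shift',((np.array(pos)-s['tool_pos'])/25).round(3),'q6',s['joints'][5].round(2),'F',np.round(s['ft_force'],1),'gap',round(s['finger_gap'],1),'pos',np.round(s['tool_pos'],1))
E
python3 -c "
from h import *
plan(185.1,[436,311,150])"
```

```text
t 3.4333 turn [ 1.75 -0.4  36.83] shift [ 0.076  0.048 -0.88 ] q6 1.18 F [-0.7 -0.2 -0.5] gap 84.9 pos [434.1 309.8 172. ]
```

Call:
carry_out([
  [[0.3, 0, 7], [0, 0, -0.2], 85],
  [[0.7, -0.1, 14], [0, 0, -0.4], 85],
  [[1, -0.2, 21], [0, 0, -0.6], 85],
  [[1.3, -0.3, 28], [0.05, 0, -0.8], 85],
  [[1.6, -0.4, 34], [0.08, 0.05, -0.88], 85],
  [[1.75, -0.4, 36.8], [0.08, 0.05, -0.88], 85],
  [[1.75, -0.4, 36.8], [0.08, 0.05, -0.88], 85],
  [[1.75, -0.4, 36.8], [0.08, 0.05, -0.88], 85],
  [[1.75, -0.4, 36.8], [0.08, 0.05, -0.88], 85],
  [[1.75, -0.4, 36.8], [0.08, 0.05, -0.88], 85],
])

```text
t: 4.27
tool_pos: [436.3, 311.2, 151.0]
ee_rot: [-0.041, 0.999, 0.0, 0.0]
ft_force: [-0.6, -0.8, 0.3]
finger_gap: 84.9
```

Run:
```python
from h import *
plan(185.1,[436,311,150])
m=model('wrist');im=manip.capture('wrist')[:,:,::-1].copy();cv2.imwrite('pics/w1raw.png',im)
np.save('w1m.npy',np.array(list(m),dtype=object),allow_pickle=True)
o=rect(im,m,40,390,590,220,400,4) # 720x800
o=o[200:800];cv2.imwrite('pics/w1.png',o)
```

```text
t 4.2667 turn [-0.04  0.    0.45] shift [-0.011 -0.007 -0.041] q6 0.54 F [-0.6 -0.8  0.3] gap 84.9 pos [436.3 311.2 151. ]
```

View pics/w1.png

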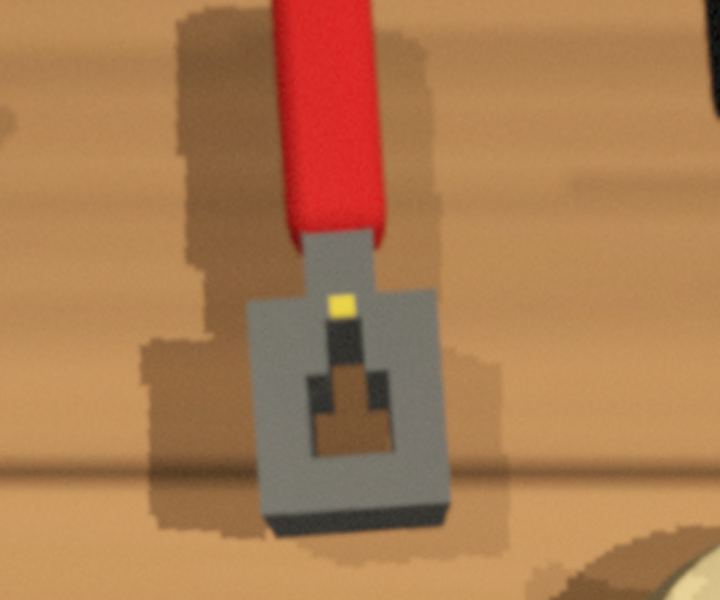

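Choice confirmed: red grip, dark hub with keyway and a yellow mark. The rectified view (4 px/mm) gives socket centre (350,414), i.e. (436.5, 312.5), heading 3.5°.

Call:
carry_out([
  [[0, 0, -1.2], [0, 0.05, -1], 85],
  [[0, 0, -1.2], [0, 0.05, -2.2], 85],
  [[0, 0, -1.2], [0, 0.05, -3.4], 85],
  [[0, 0, -1.2], [0, 0.05, -4.3], 85],
  [[0, 0, -1.2], [0, 0.05, -5], 85],
  [[0, 0, -1.2], [0, 0.05, -5.3], 85],
  [[0, 0, -1.2], [0, 0.05, -5.4], 85],
  [[0, 0, -1.2], [0, 0.05, -5.4], 70],
  [[0, 0, -1.2], [0, 0.05, -5.4], 40],
  [[0, 0, -1.2], [0, 0.05, -5.4], 40],
])

```text
t: 5.15
tool_pos: [437.0, 312.9, 17.5]
ee_rot: [-0.031, 1.0, 0.001, 0.001]
ft_force: [0.3, -0.1, 0.9]
finger_gap: 51.1
```

Call:
carry_out([
  [[0, 0, 0], [0, 0, 0], 40],
  [[0, 0, 0], [0, 0, 0], 40],
  [[0, 0, 0], [0, 0, 0], 40],
  [[0, 0, 0], [0, 0, 0], 40],
  [[0, 0, 0], [0, 0, 0], 40],
  [[0, 0, 0], [0, 0, 0], 40],
  [[0, 0, 0], [0, 0, 0], 40],
  [[0, 0, 0], [0, 0, 0.3], 40],
  [[0, 0, 0], [0, 0, 0.6], 40],
  [[0, 0, 0], [0, 0, 1], 40],
])

```text
t: 5.98
tool_pos: [436.2, 312.3, 41.7]
ee_rot: [-0.031, 1.0, 0.0, -0.0]
ft_force: [-0.5, 0.2, -0.3]
finger_gap: 39.8
```

Run:
```python
from h import *
a=manip.capture('wrist')[:,:,::-1];b=manip.capture('side')[:,:,::-1]
b=cv2.resize(b[260:400,170:340],(480,395),interpolation=2)
o=np.zeros((480,800,3),np.uint8);o[:,:320]=a[:,160:480];o[:395,320:]=b
cv2.imwrite('pics/g1.png',o);plan(183.5,[436.5,312.5,42])
```

```text
t 6.0833 turn [-0.16  0.17 -0.03] shift [-0.034 -0.025 -0.063] q6 0.56 F [ 0.2  0.9 -0.6] gap 40.2 pos [437.3 313.1  43.6]
```

View pics/g1.png

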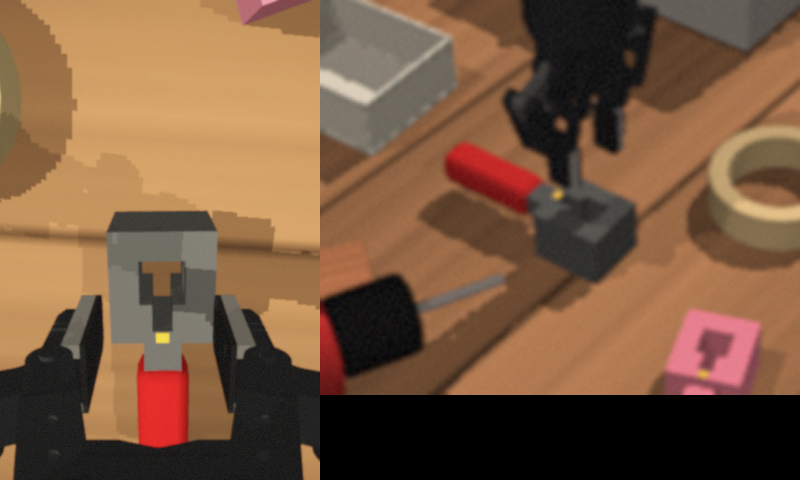

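Run:
```python
from h import *
m=model('wrist');fx,fy,cx,cy,R,t=m
s=manip.state();T=Ro.from_quat(s['ee_rot']).as_matrix();p=np.array(s['tool_pos'])
def pr(X):
    c=R@X+t;return (fx*c[0]/c[2]+cx,fy*c[1]/c[2]+cy)
print('tcp',p,pr(p),'tips',[pr(p+T@np.array([0,d,0])) for d in(-20,20)])
print('hub old ctr',pr(np.array([436.5,312.5,40])))
for u,v in[(108,231),(216,231),(216,341),(108,343),(162,278)]:print(ray(m,u+160,v,40).round(1))
f,_,a,b,_,_=m
print('cam in tool',T.T@(-R.T@t-p))
```

```text
tcp [437.3497913  313.13567639  43.56393497] (np.float64(320.62098639126157), np.float64(283.8491051653134)) tips [(np.float64(274.9814610526796), np.float64(283.87580971314645)), (np.float64(366.273341692846), np.float64(283.8223931104269))]
hub old ctr (np.float64(319.2538084047981), np.float64(278.87385948905336))
[415.7 289.1  40. ]
[412.9 335.5  40. ]
[466.  340.8  40. ]
[470.1 290.6  40. ]
[436.  313.7  40. ]
cam in tool [  73.04530522   -0.95987272 -174.38259152]
```

The grip picture shows the hub unmoved at (322,278). The pads closed above or behind the hub top because they sit back when open, so I'll go about 12 mm lower.

Call:
carry_out([
  [[0, 0, 0], [0, 0, 0], 75],
  [[0, 0, 0], [0, 0, 0], 75],
  [[0, 0, 0], [0, 0, 0], 75],
  [[0, 0, 0], [0, 0, 0], 75],
  [[0, 0, 0], [0, 0, 0], 75],
  [[0, 0, 0], [0, 0, 0], 75],
  [[0, 0, 0], [0, 0, -0.4], 75],
  [[0, 0, 0], [0, 0, -0.8], 75],
  [[0, 0, 0], [0, 0, -1.2], 75],
  [[0, 0, 0], [0, 0, -1.5], 75],
])

```text
t: 6.92
tool_pos: [435.6, 311.9, 1.5]
ee_rot: [-0.031, 1.0, -0.0, -0.001]
ft_force: [0.1, -0.1, 0.2]
finger_gap: 75.1
```

Call:
carry_out([
  [[0, 0, 0], [0, 0, 0], 60],
  [[0, 0, 0], [0, 0, 0], 40],
  [[0, 0, 0], [0, 0, 0], 40],
  [[0, 0, 0], [0, 0, 0], 40],
  [[0, 0, 0], [0, 0, 0], 40],
  [[0, 0, 0], [0, 0, 0], 40],
  [[0, 0, 0], [0, 0, 0], 40],
  [[0, 0, 0], [0, 0, 0], 40],
  [[0, 0, 0], [0, 0, 0], 40],
  [[0, 0, 0], [0, 0, 0], 40],
])

```text
t: 7.75
tool_pos: [437.3, 312.7, 5.4]
ee_rot: [-0.031, 1.0, 0.001, 0.001]
ft_force: [-0.8, -2.5, 7.9]
finger_gap: 40.0
```

Run:
```python
from h import *
a=manip.capture('wrist')[:,:,::-1];b=manip.capture('side')[:,:,::-1]
b=cv2.resize(b[260:400,170:340],(480,395),interpolation=2)
o=np.zeros((480,800,3),np.uint8);o[:,:320]=a[:,160:480];o[:395,320:]=b
cv2.imwrite('pics/g2.png',o);plan(183.5,[436.5,312.5,5])
```

```text
t 7.85 turn [-0.11  0.15 -0.01] shift [-0.033 -0.008 -0.014] q6 0.56 F [-0.7 -1.9  7.2] gap 39.7 pos [437.3 312.7   5.4]
```

View pics/g2.png

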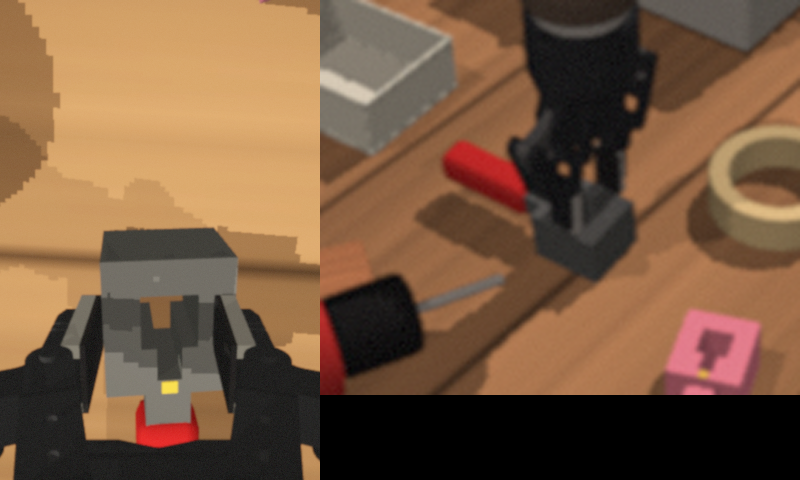

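The g2 picture again shows the pads (tips at about (260,295) and (380,295) in wrist pixels) seemingly above the hub top. I'll check the tip height with the side camera.

Run:
```python
from h import *
m=model('side')
for n,(u,v) in {'g1':(260.3,327),'g2':(261.4,340.8)}.items():
    for z in(0,20,40,60,80):print(n,z,ray(m,u,v,z).round(0)[:2])
w=model('wrist');s=manip.state();T=Ro.from_quat(s['ee_rot']).as_matrix();p=np.array(s['tool_pos'])
for d in(0,10,20,30,40):
    out=[]
    for x in(11,-11):
        for y in(-20,20):
            c=w[4]@(p+T@np.array([x,y,-d]))+w[5];out.append((round(w[0]*c[0]/c[2]+w[2]-160),round(w[1]*c[1]/c[2]+w[3])))
    print(d,out)
```

```text
g1 0 [489. 273.]
g1 20 [474. 289.]
g1 40 [458. 305.]
g1 60 [443. 321.]
g1 80 [427. 337.]
g2 0 [460. 302.]
g2 20 [445. 318.]
g2 40 [430. 333.]
g2 60 [416. 348.]
g2 80 [401. 363.]
0 [(114, 260), (207, 260), (116, 307), (205, 307)]
10 [(112, 268), (210, 268), (113, 317), (208, 317)]
20 [(109, 278), (213, 277), (111, 329), (211, 329)]
30 [(106, 288), (216, 288), (108, 342), (214, 342)]
40 [(103, 299), (220, 299), (105, 356), (217, 356)]
```

Call:
carry_out([
  [[0, 0, 0], [0, 0, 0.2], 75],
  [[0, 0, 0], [0, 0, 0.2], 75],
  [[0, 0, 0], [0, 0, 0.2], 75],
  [[0, 0, 0], [0, 0, 0.2], 75],
  [[0, 0, 0], [0, 0, 0.2], 75],
  [[0, 0, 0], [0, 0, 0], 75],
  [[0, 0, 0], [0, 0, -0.3], 75],
  [[0, 0, 0], [0, 0, -0.6], 75],
  [[0, 0, 0], [0, 0, -0.9], 75],
  [[0, 0, 0], [0, 0, -0.9], 75],
])

```text
t: 8.68
tool_pos: [435.2, 311.6, -21.4]
ee_rot: [-0.031, 1.0, -0.0, -0.001]
ft_force: [0.2, -0.2, 0.2]
finger_gap: 74.9
```

Call:
carry_out([
  [[0, 0, 0], [0, 0, 0], 60],
  [[0, 0, 0], [0, 0, 0], 40],
  [[0, 0, 0], [0, 0, 0], 40],
  [[0, 0, 0], [0, 0, 0], 40],
  [[0, 0, 0], [0, 0, 0], 40],
  [[0, 0, 0], [0, 0, 0], 40],
  [[0, 0, 0], [0, 0, 0], 40],
  [[0, 0, 0], [0, 0, 0], 40],
  [[0, 0, 0], [0, 0, 0], 40],
  [[0, 0, 0], [0, 0, 0], 40],
])

```text
t: 9.52
tool_pos: [436.6, 312.7, -18.5]
ee_rot: [-0.031, 1.0, 0.001, 0.0]
ft_force: [-0.8, 0.9, 5.3]
finger_gap: 47.1
```

Call:
carry_out([
  [[0, 0, 0], [0, 0, 0.5], 40],
  [[0, 0, 0], [0, 0, 1.5], 40],
  [[0, 0, 0], [0, 0, 2.5], 40],
  [[0, 0, 0], [0, 0, 3.5], 40],
  [[0, 0, 0], [0, 0, 4.5], 40],
  [[0, 0, 0], [0, 0, 5.5], 40],
  [[0, 0, 0], [0, 0, 6.5], 40],
  [[0, 0, 0], [0, 0, 7.3], 40],
  [[0, 0, 0], [0, 0, 7.8], 40],
  [[0, 0, 0], [0, 0, 8], 40],
])

```text
t: 10.35
tool_pos: [436.6, 312.5, 183.3]
ee_rot: [-0.031, 1.0, 0.001, 0.001]
ft_force: [-0.0, 0.2, -3.3]
finger_gap: 46.9
```

Run:
```python
from h import *
plan(183.5+44,[554.5,-36.7,182])
a=manip.capture('wrist')[:,:,::-1];b=manip.capture('side')[:,:,::-1]
b=cv2.resize(b[150:350,150:380],(480,417),interpolation=2)
o=np.zeros((480,800,3),np.uint8);o[:,:320]=a[:,160:480];o[:417,320:]=b
cv2.imwrite('pics/g3.png',o)
```

```text
t 10.35 turn [-0.14  0.06 43.98] shift [  4.717 -13.967  -0.053] q6 0.56 F [-0.   0.2 -3.3] gap 46.9 pos [436.6 312.5 183.3]
```

View pics/g3.png

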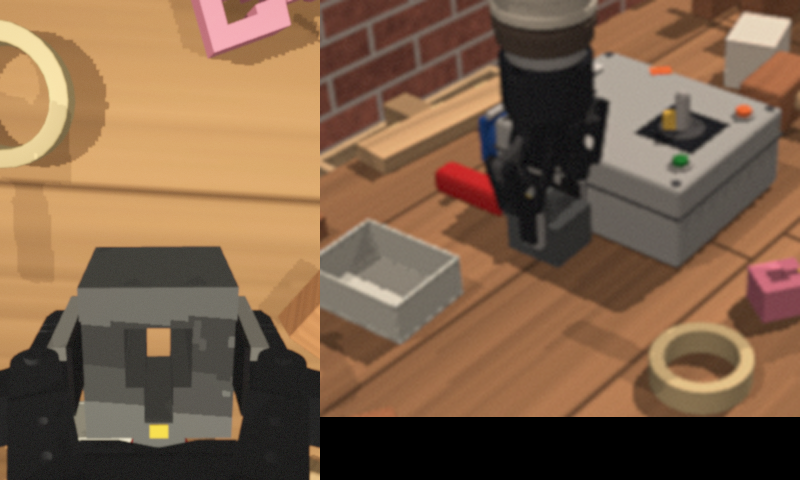

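Handle is held level (socket at about (318,355) in the wrist view, spindle with yellow key visible in the side view). Next I'll hover beyond the spindle so the wrist camera looks straight down on it.

Call:
carry_out([
  [[0, 0, 0], [0.4, -0.7, 0.2], 40],
  [[0, 0, 0], [1, -1.8, 0.4], 40],
  [[0, 0, 0], [1.8, -3, 0.4], 40],
  [[0, 0, 0], [2.6, -4.3, 0.4], 40],
  [[0, 0, 0], [3.4, -5.6, 0.4], 40],
  [[0, 0, 0], [4.2, -6.9, 0.4], 40],
  [[0, 0, 0], [5, -8.2, 0.4], 40],
  [[0, 0, 0], [5.8, -9.5, 0.4], 40],
  [[0, 0, 0], [6.5, -10.8, 0.4], 40],
  [[0, 0, 0], [7.1, -12, 0.4], 40],
])

```text
t: 11.28
tool_pos: [614.0, 10.2, 189.0]
ee_rot: [-0.03, 1.0, 0.0, -0.001]
ft_force: [1.0, 0.6, -2.9]
finger_gap: 47.0
```

Call:
carry_out([
  [[0, 0, 0], [0.5, -1, 0], 40],
  [[0, 0, 0], [0.9, -1.6, 0], 40],
  [[0, 0, 0], [1.2, -2, 0], 40],
  [[0, 0, 0], [1.2, -2, 0], 40],
  [[0, 0, 0], [1.2, -2, 0], 40],
  [[0, 0, 0], [1.2, -2, 0], 40],
  [[0, 0, 0], [1.2, -2, 0], 40],
  [[0, 0, 0], [1.2, -2, 0], 40],
  [[0, 0, 0], [1.2, -2, 0], 40],
  [[0, 0, 0], [1.2, -2, 0], 40],
])

```text
t: 12.12
tool_pos: [643.7, -37.1, 191.3]
ee_rot: [-0.031, 1.0, 0.0, 0.0]
ft_force: [0.3, -0.6, -2.7]
finger_gap: 47.0
```

Run:
```python
from h import *
import pickle
plan(183.5,[645,-37,190])
m=model('wrist');a=manip.capture('wrist')[:,:,::-1].copy();cv2.imwrite('pics/w2raw.png',a)
s=manip.state();pickle.dump((m,s),open('w2.pkl','wb'))
p=s['tool_pos']
A=rect(a,m,159,510,610,-90,10,5)   # spindle-top plane, 500x500
B=rect(a,m,p[2]+58.5,p[0]-40,p[0]+40,p[1]-30,p[1]+30,5)  # 300x400
o=np.zeros((500,800,3),np.uint8);o[:,:500]=A;o[:400,500:]=B
cv2.imwrite('pics/w2.png',o)
```

```text
t 12.1167 turn [-0.04  0.03 -0.06] shift [ 0.054  0.005 -0.051] q6 -0.12 F [ 0.3 -0.6 -2.7] gap 47.0 pos [643.7 -37.1 191.3]
```

View pics/w2.png

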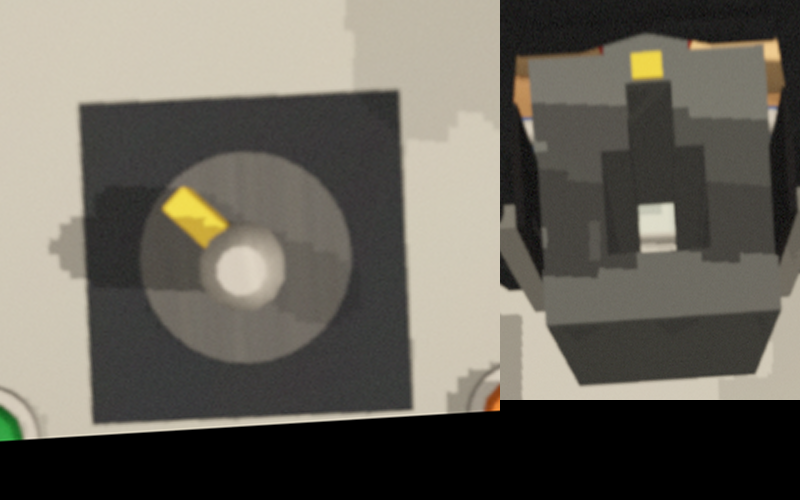

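View: spindle-top disc at (241,270), so (556.0,-38.3). Key heading is about 48°, plate edges tilted 2.5°. The hub in the gripper is at heading 3.6°, on the TCP once the ~1 mm camera bias is removed. I'll move over the spindle and turn to 47.8°.

Call:
carry_out([
  [[0, 0, 5], [-0.3, 0, 0], 40],
  [[0, 0, 11], [-0.8, 0, 0], 40],
  [[0, 0, 17], [-1.3, 0, 0], 40],
  [[0, 0, 23], [-1.9, 0, 0], 40],
  [[0, 0, 29], [-2.5, 0, 0], 40],
  [[0, 0, 35], [-3, 0, 0], 40],
  [[0, 0, 40], [-3.3, 0, 0], 40],
  [[0, 0, 44], [-3.5, 0, -0.3], 40],
  [[0, 0, 44.2], [-3.5, 0, -0.9], 40],
  [[0, 0, 44.2], [-3.5, 0, -1.4], 40],
])

```text
t: 13.0
tool_pos: [556.2, -37.6, 156.2]
ee_rot: [-0.405, 0.914, 0.0, 0.001]
ft_force: [-0.0, -0.4, -4.3]
finger_gap: 47.4
```

Call:
carry_out([
  [[0, 0, 0], [0, 0, 0], 40],
  [[0, 0, 0], [0, 0, 0], 40],
  [[0, 0, 0], [0, 0, 0], 40],
  [[0, 0, 0], [0, 0, 0], 40],
  [[0, 0, 0], [0, 0, 0], 40],
  [[0, 0, 0], [0, 0, 0], 40],
  [[0, 0, 0], [0, 0, 0], 40],
  [[0, 0, 0], [0, 0, 0], 40],
  [[0, 0, 0], [0, 0, 0], 40],
  [[0, 0, 0], [0, 0, 0], 40],
])

```text
t: 13.83
tool_pos: [556.3, -37.6, 156.0]
ee_rot: [-0.405, 0.915, 0.0, -0.0]
ft_force: [0.5, 0.6, -4.2]
finger_gap: 47.0
```

Run:
```python
from h import *
plan(227.7,[556.1,-37.5,130])
m=model('wrist');a=manip.capture('wrist')[:,:,::-1].copy()
p=manip.state()['tool_pos']
B=rect(a,m,p[2]+58.5,p[0]-40,p[0]+40,p[1]-40,p[1]+40,5)
b=manip.capture('side')[:,:,::-1];b=cv2.resize(b[120:260,230:380],(400,373),interpolation=2)
o=np.zeros((400,800,3),np.uint8);o[:,:400]=B;o[:373,400:]=b
cv2.imwrite('pics/w3.png',o)
```

```text
t 13.8333 turn [-0.04 -0.03 -0.02] shift [-0.007  0.004 -1.041] q6 -0.9 F [ 0.5  0.6 -4.2] gap 47.0 pos [556.3 -37.6 156. ]
```

View pics/w3.png

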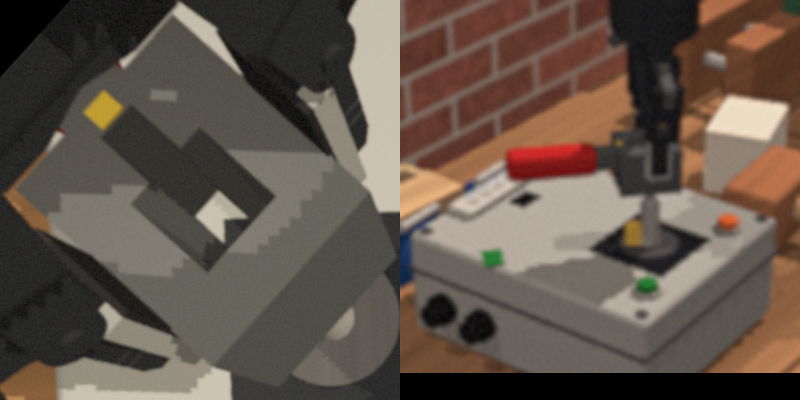

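Side view shows the hub directly above the spindle, parallel to the key. I'll descend gently and watch the force.

Call:
carry_out([
  [[0, 0, 0], [0, 0, -0.2], 40],
  [[0, 0, 0], [0, 0, -0.4], 40],
  [[0, 0, 0], [0, 0, -0.6], 40],
  [[0, 0, 0], [0, 0, -0.7], 40],
  [[0, 0, 0], [0, 0, -0.8], 40],
  [[0, 0, 0], [0, 0, -0.9], 40],
  [[0, 0, 0], [0, 0, -1], 40],
  [[0, 0, 0], [0, 0, -1.1], 40],
  [[0, 0, 0], [0, 0, -1.2], 40],
  [[0, 0, 0], [0, 0, -1.2], 40],
])

```text
t: 14.77
tool_pos: [556.1, -37.6, 125.5]
ee_rot: [-0.405, 0.915, 0.001, -0.0]
ft_force: [-0.1, -0.7, -3.7]
finger_gap: 47.0
```

On the spindle with no force; continuing past the key top.

Call:
carry_out([
  [[0, 0, 0], [0, 0, -0.1], 40],
  [[0, 0, 0], [0, 0, -0.2], 40],
  [[0, 0, 0], [0, 0, -0.3], 40],
  [[0, 0, 0], [0, 0, -0.36], 40],
  [[0, 0, 0], [0, 0, -0.42], 40],
  [[0, 0, 0], [0, 0, -0.48], 40],
  [[0, 0, 0], [0, 0, -0.54], 40],
  [[0, 0, 0], [0, 0, -0.6], 40],
  [[0, 0, 0], [0, 0, -0.6], 40],
  [[0, 0, 0], [0, 0, -0.6], 40],
])

```text
t: 15.6
tool_pos: [556.3, -37.6, 111.0]
ee_rot: [-0.405, 0.915, 0.0, -0.0]
ft_force: [-1.0, -0.2, -3.4]
finger_gap: 46.8
```

Call:
carry_out([
  [[0, 0, 0], [0, 0, -0.1], 40],
  [[0, 0, 0], [0, 0, -0.2], 40],
  [[0, 0, 0], [0, 0, -0.3], 40],
  [[0, 0, 0], [0, 0, -0.4], 40],
  [[0, 0, 0], [0, 0, -0.48], 40],
  [[0, 0, 0], [0, 0, -0.54], 40],
  [[0, 0, 0], [0, 0, -0.6], 40],
  [[0, 0, 0], [0, 0, -0.64], 40],
  [[0, 0, 0], [0, 0, -0.66], 40],
  [[0, 0, 0], [0, 0, -0.66], 40],
])

```text
t: 16.43
tool_pos: [556.3, -37.6, 94.6]
ee_rot: [-0.405, 0.915, 0.0, -0.0]
ft_force: [0.5, 0.2, -3.3]
finger_gap: 46.9
```

Call:
carry_out([
  [[0, 0, 0], [0, 0, -0.02], 40],
  [[0, 0, 0], [0, 0, -0.04], 40],
  [[0, 0, 0], [0, 0, -0.06], 40],
  [[0, 0, 0], [0, 0, -0.08], 40],
  [[0, 0, 0], [0, 0, -0.08], 40],
  [[0, 0, 0], [0, 0, -0.08], 40],
  [[0, 0, 0], [0, 0, -0.08], 40],
  [[0, 0, 0], [0, 0, -0.08], 40],
  [[0, 0, 0], [0, 0, -0.08], 40],
  [[0, 0, 0], [0, 0, -0.08], 40],
])

```text
t: 17.27
tool_pos: [556.4, -37.6, 94.5]
ee_rot: [-0.405, 0.915, 0.0, 0.001]
ft_force: [-6.1, 0.0, 10.4]
finger_gap: 46.8
```

Contact (Fz +10 N) at the expected home height. Now turning to off.

Call:
carry_out([
  [[0, 0, -4], [0, 0, 0.02], 40],
  [[0, 0, -9], [0, 0, 0.03], 40],
  [[0, 0, -14], [0, 0, 0.03], 40],
  [[0, 0, -19], [0, 0, 0.03], 40],
  [[0, 0, -24], [0, 0, 0.03], 40],
  [[0, 0, -29], [0, 0, 0.03], 40],
  [[0, 0, -34], [0, 0, 0.03], 40],
  [[0, 0, -39], [0, 0, 0.03], 40],
  [[0, 0, -43], [0, 0, 0.03], 40],
  [[0, 0, -45.3], [0, 0, 0.03], 40],
])

```text
t: 18.1
tool_pos: [556.3, -36.4, 94.5]
ee_rot: [-0.02, 1.0, 0.001, 0.001]
ft_force: [-4.4, 5.2, 5.7]
finger_gap: 46.8
```

Call:
carry_out([
  [[0, 0, 0], [0, 0, 0], 40],
  [[0, 0, 0], [0, 0, 0], 40],
  [[0, 0, 0], [0, 0, 0], 40],
  [[0, 0, 0], [0, 0, 0], 40],
  [[0, 0, 0], [0, 0, 0], 40],
  [[0, 0, 0], [0, 0, 0], 40],
  [[0, 0, 0], [0, 0, 0], 40],
  [[0, 0, 0], [0, 0, 0], 40],
  [[0, 0, 0], [0, 0, 0], 40],
  [[0, 0, 0], [0, 0, 0], 40],
])

```text
t: 18.93
tool_pos: [556.2, -36.6, 94.5]
ee_rot: [-0.021, 1.0, 0.001, 0.001]
ft_force: [-5.0, 5.8, 7.0]
finger_gap: 46.5
```

Run:
```python
from h import *
plan(182.5,[556.1,-37.5,95]);print(manip.state()['wrist_torque'])
t=manip.capture('top')[:,:,::-1];b=manip.capture('side')[:,:,::-1]
o=np.zeros((500,800,3),np.uint8)
o[:500,:400]=cv2.resize(t[150:275,300:400],(400,500),interpolation=2);o[:373,400:]=cv2.resize(b[120:260,230:380],(400,373),interpolation=2)
cv2.imwrite('pics/off.png',o)
```

```text
t 18.9333 turn [-0.15  0.06  0.04] shift [-0.003 -0.037  0.018] q6 -0.11 F [-5.   5.8  7. ] gap 46.5 pos [556.2 -36.6  94.5]
[ 1.04549334  1.02711949 -0.09634238]
```

View pics/off.png

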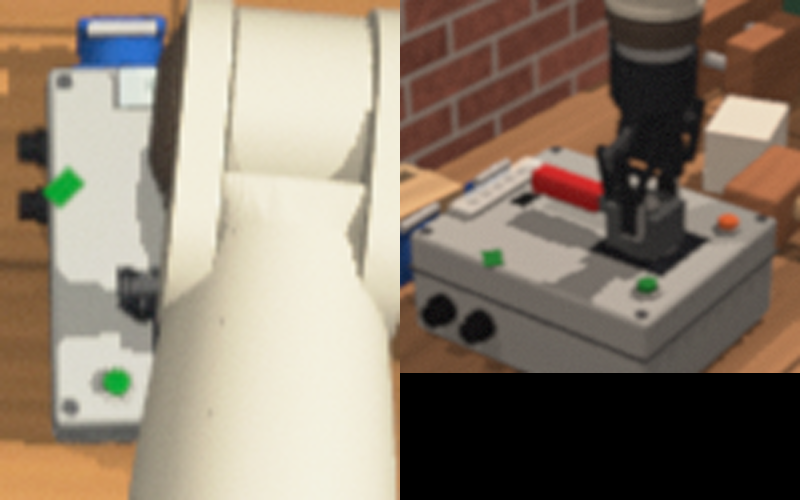

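Side picture: hub down on the collar (spindle tip showing), grip pointing straight along the box to the black mark. Waiting over two seconds.

Call:
carry_out([
  [[0, 0, 0], [0, 0, 0], 40],
  [[0, 0, 0], [0, 0, 0], 40],
  [[0, 0, 0], [0, 0, 0], 40],
  [[0, 0, 0], [0, 0, 0], 40],
  [[0, 0, 0], [0, 0, 0], 40],
  [[0, 0, 0], [0, 0, 0], 40],
  [[0, 0, 0], [0, 0, 0], 40],
  [[0, 0, 0], [0, 0, 0], 40],
  [[0, 0, 0], [0, 0, 0], 40],
  [[0, 0, 0], [0, 0, 0], 40],
])

```text
t: 19.87
tool_pos: [556.2, -36.6, 94.5]
ee_rot: [-0.021, 1.0, 0.001, 0.0]
ft_force: [-5.8, 4.9, 6.7]
finger_gap: 46.8
```

Call:
carry_out([
  [[0, 0, 0], [0, 0, 0], 40],
  [[0, 0, 0], [0, 0, 0], 40],
  [[0, 0, 0], [0, 0, 0], 40],
  [[0, 0, 0], [0, 0, 0], 40],
  [[0, 0, 0], [0, 0, 0], 40],
  [[0, 0, 0], [0, 0, 0], 40],
  [[0, 0, 0], [0, 0, 0], 40],
  [[0, 0, 0], [0, 0, 0], 40],
  [[0, 0, 0], [0, 0, 0], 40],
  [[0, 0, 0], [0, 0, 0], 40],
])

```text
t: 20.7
tool_pos: [556.2, -36.6, 94.5]
ee_rot: [-0.021, 1.0, 0.001, 0.001]
ft_force: [-6.1, 6.7, 7.7]
finger_gap: 46.9
```

Call:
carry_out([
  [[0, 0, 0], [0, 0, 0], 40],
  [[0, 0, 0], [0, 0, 0], 40],
  [[0, 0, 0], [0, 0, 0], 40],
  [[0, 0, 0], [0, 0, 0], 40],
  [[0, 0, 0], [0, 0, 0], 40],
  [[0, 0, 0], [0, 0, 0], 40],
  [[0, 0, 0], [0, 0, 0], 40],
  [[0, 0, 0], [0, 0, 0], 40],
  [[0, 0, 0], [0, 0, 0], 40],
  [[0, 0, 0], [0, 0, 0], 40],
])

```text
t: 21.53
tool_pos: [556.2, -36.6, 94.5]
ee_rot: [-0.022, 1.0, 0.001, 0.001]
ft_force: [-4.9, 5.7, 6.0]
finger_gap: 47.0
```

Call:
carry_out([
  [[0, 0, -4], [0, -0.01, 0], 40],
  [[0, 0, -9], [0, -0.02, 0], 40],
  [[0, 0, -14], [0, -0.03, 0], 40],
  [[0, 0, -19], [0, -0.03, 0], 40],
  [[0, 0, -24], [0, -0.03, 0], 40],
  [[0, 0, -29], [0, -0.03, 0], 40],
  [[0, 0, -34], [0, -0.03, 0], 40],
  [[0, 0, -39], [0, -0.03, 0], 40],
  [[0, 0, -44], [0, -0.03, 0], 40],
  [[0, 0, -47], [0, -0.03, 0], 40],
])

```text
t: 22.37
tool_pos: [557.2, -35.9, 94.6]
ee_rot: [0.381, 0.925, 0.003, 0.001]
ft_force: [-0.4, 12.4, 3.8]
finger_gap: 46.9
```

```bash
python3 -c "
from h import *
plan(137.5,[556.1,-37.5,95]);print(manip.state()['wrist_torque'])"
```

```text
t 22.3667 turn [-0.28  0.19  2.23] shift [-0.044 -0.064  0.016] q6 0.71 F [-0.4 12.4  3.8] gap 46.9 pos [557.2 -35.9  94.6]
[ 2.29112235e+00  3.03292566e-02 -1.20006243e-03]
```

Heading −44.7°, beyond the −42.5° stop, so within play. Relaxing 2° and releasing, then lifting.

Call:
carry_out([
  [[0, 0, 1], [0, -0.02, 0], 40],
  [[0, 0, 2], [0, -0.03, 0], 40],
  [[0, 0, 2], [0, -0.03, 0], 40],
  [[0, 0, 2], [0, -0.03, 0], 55],
  [[0, 0, 2], [0, -0.03, 0], 65],
  [[0, 0, 2], [0, -0.03, 0], 65],
  [[0, 0, 2], [0, -0.03, 0], 65],
  [[0, 0, 2], [0, -0.03, 0], 65],
  [[0, 0, 2], [0, -0.03, 0], 65],
  [[0, 0, 2], [0, -0.03, 0], 65],
])

```text
t: 23.2
tool_pos: [556.3, -39.3, 93.2]
ee_rot: [0.363, 0.932, 0.0, 0.0]
ft_force: [0.4, 0.4, 0.7]
finger_gap: 64.9
```

Call:
carry_out([
  [[0, 0, 0], [0, 0, 0.2], 65],
  [[0, 0, 0], [0, 0, 0.5], 65],
  [[0, 0, 0], [0, 0, 0.9], 65],
  [[0, 0, 0], [0, 0, 1.4], 65],
  [[0, 0, 0], [0, 0, 2], 65],
  [[0, 0, 0], [0, 0, 2.8], 65],
  [[0, 0, 0], [0, 0, 3.6], 65],
  [[0, 0, 0], [0, 0, 4.4], 65],
  [[0, 0, 0], [0, 0, 5.2], 65],
  [[0, 0, 0], [0, 0, 5.6], 65],
])

```text
t: 24.03
tool_pos: [556.8, -39.1, 237.4]
ee_rot: [0.363, 0.932, 0.001, 0.002]
ft_force: [0.4, 0.3, 0.5]
finger_gap: 65.0
```

Run:
```python
from h import *
plan(137.5,[556.1,-37.5,230])
m=model('wrist');a=manip.capture('wrist')[:,:,::-1];b=manip.capture('side')[:,:,::-1]
o=np.zeros((480,800,3),np.uint8);o[:400,:400]=rect(a,m,153,450,650,-140,60,2)
o[:373,400:]=cv2.resize(b[120:260,230:380],(400,373),interpolation=2)
cv2.imwrite('pics/gen.png',o)
```

```text
t 24.0333 turn [-0.01  0.27  0.07] shift [-0.028  0.066 -0.296] q6 0.67 F [0.4 0.3 0.5] gap 65.0 pos [556.8 -39.1 237.4]
```

View pics/gen.png

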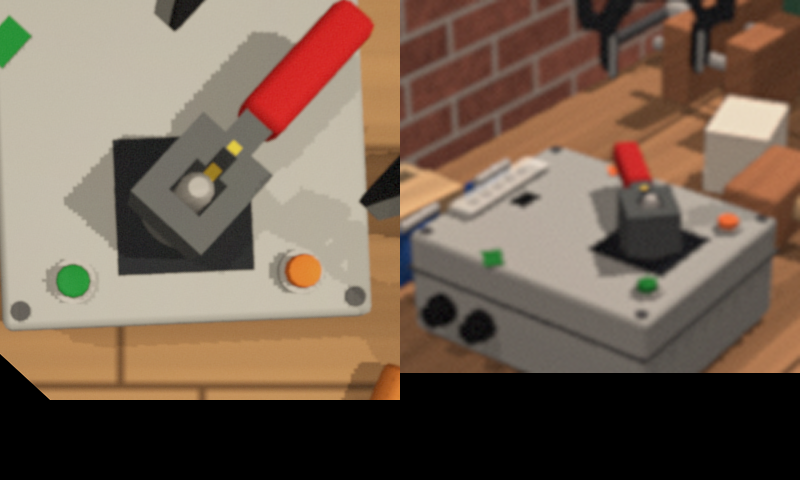

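Both views show the handle home with the spindle tip proud of the hub. The key lies in the keyway, the grip points about −45° to the orange mark, and the gripper is clear.

```bash
python3 -c "
from bench import manip
print(manip.close_job(),manip.state()['t'])"
```

```text
the job is handed in; nothing more can be done
the job is handed in; nothing more can be done
```

The bench is switched over to the generator, and I handed the job in at about 24 s with the gripper open and clear. The handle went onto the spindle with the switch still on mains and dropped home. I turned it to off, held it there about 3.4 s, then turned it on to the generator stop and let go.

**Last checks:** The final pictures show the hub seated on the collar and the spindle tip proud of it. The key is in the keyway and the grip points at about −45° to the orange mark, against a stop expected at −42.5°. Contact force rose at exactly the expected home height. I judged the switch angle from pictures and tool heading only, and viewed no final picture of the whole bench to check the bystanders.

**What failed or disagreed:**
- **Grasps:** The first two closed above the hub. The pads sit about 35 mm behind the reported TCP, farther than the description says. The hub did not visibly move, though the second try rested on it with about 8 N. The third try, lower down, held.
- **First approach:** It ran into the last joint's limit, so I regrasped with the tool turned half round.
- **Camera calibration:** The top and wrist cameras put the spindle 1–2 mm apart, within their stated accuracy.

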